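# Tick off the depth marks in a core tray

### The arm

A 6-joint arm with a two-finger parallel gripper is mounted at the origin on the work surface. World frame = base frame: x ahead of the robot, y to its left, z up, the work surface at z = 0. Lengths are in m, angles in rad, forces in N, time in s.
With the tool pointing down it reaches from about 0.375 to 0.975 m from the base axis. Payload 3.8 kg.
Tool frame: the origin (TCP) lies midway between the tips of the shut fingers; the grasp point (between the pads) lies 19 mm behind it; z points along the fingers, y is the line along which they close (so a half turn about z gives the same grasp; the last joint's range is limited). The gripper opens to 88 mm and grips with 3 to 60 N. Pads are 18 mm wide; open, the fingers measure 123 mm over their backs; the gripper's body (75 mm by 187 mm) begins 45 mm behind the grasp point.
Start: joints at [1.294, 0.264, 1.604, -0, 1.274, -0.037], TCP at [0.16, 0.656, 0.239] pointing down, gripper open.
Joint ranges: [-2.63, 2.63], [-0.94, 2.18], [0.31, 2.57], [-1.31, 4.45], [0, 2.66], [-2.55, 2.55]. Speed limits (rad/s): [2.57, 2.57, 3.14, 3.14, 3.14, 3.14].

### API

Orientations are given as a rotation vector (axis times angle).
In Python, from cell import manip, inverse_kinematics, cams, order gives the robot as it stands. Calls block until the motion is done:
- manip.move_pose(position, orientation): joint-space move of the TCP to a pose.
- manip.move_linear(position, rate=0.15, rot=None): straight line of the TCP; rot=None keeps the orientation; rate is the mean speed in m/s.
- manip.set_joints(angles): joint-space move.
- manip.set_gripper(opening, force=None): finger opening in m; force is the grip in N (None keeps the last); returns when the fingers have stopped.
- manip.dwell(seconds).
- inverse_kinematics(position, orientation): joint angles nearest the present ones, or None.
- manip.state(): the state.
- cams.capture(name): name is "scene" or "side" or "wrist"; returns a dict with "image" (384x512x3 uint8, blue, green, red), "z_map" (384x512 float32, m along the optical axis (not along the pixel's ray), 0 where there is no reading), "intrinsics" (3x3 intrinsics, pixels), "position" and "orientation" of the camera in the world; the wrist camera has in their place "T_tool_cam" (4x4, takes a point from camera to tool coordinates, whose origin is the TCP and whose axes are the flange's). Camera axes: x right, y down, z forward; pixel columns grow to the right and rows downward; lengths in m; the calibration is good to about 2 mm. A picture is of the moment at which its call begins: read the wrist's pose just before it.
A pose or a line that the arm cannot do raises manip.IKError and nothing moves.
- order.close_job(): hands the job in; it is judged then, once.
The state is a dict: "clock": time; "joint_pos": joint angles; "joint_velocities": joint speeds; "tau": joint torques, N m; "tool_pos": TCP position; "tcp_rot": TCP orientation; "contact_force": force on the tool from outside, world axes, zero at the start; "moment": the same for the moment, N m; "gripper_width": finger opening in m; "grasp_force": force on a finger pad.
Only numpy, scipy, OpenCV 4.12 (cv2) and the standard library are available. Lean on these libraries where they do the work, as an engineer would, in place of code of your own. Each camera call takes 0.05 s, during which the arm holds its last target. There are 200 camera calls.

### The job

Log the depth marks of this core tray from shallow to deep: with a fingertip gently press down the red cap, then the yellow cap, then the blue cap, each all the way until no white stem shows and the cap stays down on its black collar. Leave the green cap up. Only press: do not pick up or shift the marker blocks, the core pieces or the hammer, and finish with the hand clear.

Things in the scene. Friction and masses are not known exactly. Their poses are not given: they have to be found in the camera images.
- tray: Pale wooden drill-core tray fixed to the bench, 218 x 500 x 50 mm high, floor 6 mm thick; three rows 62 mm wide run along its own y at x = -70, 0, +70 mm, between 8 mm partitions. Origin: centre of its underside, on the bench; yaw varies. A short piece of core, 85 mm long, is wedged for good in the middle row at the tray's centre.
- tag_red: Depth-marker block with the red cap (shallowest mark): loose wooden block 56 x 56 x 48 mm with a red band round it and a black collar, 44 mm across and 10 mm high, on top, so that the collar's top is 58 mm above its origin. Stands on the tray floor in one of the rows, 0.2 to 0.35 kg, delicate: damaged by more than 25 N. Origin: centre of its underside; z up.
- cap_red_top (a point): Centre of the flat top of the red round cap, soft rubber 36 mm across, 12 mm thick, on a white stem standing 12 mm out of the collar; it moves with the cap. Cap up: 24 mm above the collar, 88 mm above the bench. Cap in: 12 mm above the collar, no white showing. The rubber yields up to 8 mm under the finger, 1 mm per 1.5 N, and springs back.
- cap_red (a joint): How far the stem of the red cap is pushed into its collar, in m: 0 up, 0.012 fully in on a hard stop. It starts at 0 to 0.002. A stiff push fit with no spring: it slides at about 3 N (by then the rubber has yielded 2 mm) and stays where it is left.
- tag_yellow: Depth-marker block with the yellow cap (middle mark): loose wooden block 56 x 56 x 48 mm with a yellow band round it and a black collar, 44 mm across and 10 mm high, on top, so that the collar's top is 58 mm above its origin. Stands on the tray floor in one of the rows, 0.2 to 0.35 kg, delicate: damaged by more than 25 N. Origin: centre of its underside; z up.
- cap_yellow_top (a point): Centre of the flat top of the yellow round cap, soft rubber 36 mm across, 12 mm thick, on a white stem standing 12 mm out of the collar; it moves with the cap. Cap up: 24 mm above the collar, 88 mm above the bench. Cap in: 12 mm above the collar, no white showing. The rubber yields up to 8 mm under the finger, 1 mm per 1.5 N, and springs back.
- cap_yellow (a joint): How far the stem of the yellow cap is pushed into its collar, in m: 0 up, 0.012 fully in on a hard stop. It starts at 0 to 0.002. A stiff push fit with no spring: it slides at about 3 N (by then the rubber has yielded 2 mm) and stays where it is left.
- tag_blue: Depth-marker block with the blue cap (deepest mark): loose wooden block 56 x 56 x 48 mm with a blue band round it and a black collar, 44 mm across and 10 mm high, on top, so that the collar's top is 58 mm above its origin. Stands on the tray floor in one of the rows, 0.2 to 0.35 kg, delicate: damaged by more than 25 N. Origin: centre of its underside; z up.
- cap_blue_top (a point): Centre of the flat top of the blue round cap, soft rubber 36 mm across, 12 mm thick, on a white stem standing 12 mm out of the collar; it moves with the cap. Cap up: 24 mm above the collar, 88 mm above the bench. Cap in: 12 mm above the collar, no white showing. The rubber yields up to 8 mm under the finger, 1 mm per 1.5 N, and springs back.
- cap_blue (a joint): How far the stem of the blue cap is pushed into its collar, in m: 0 up, 0.012 fully in on a hard stop. It starts at 0 to 0.002. A stiff push fit with no spring: it slides at about 3 N (by then the rubber has yielded 2 mm) and stays where it is left.
- tag_green: Depth-marker block with the green cap (end-of-hole mark, not to be pressed): loose wooden block 56 x 56 x 48 mm with a green band round it and a black collar, 44 mm across and 10 mm high, on top, so that the collar's top is 58 mm above its origin. Stands on the tray floor in one of the rows, 0.2 to 0.35 kg, delicate: damaged by more than 25 N. Origin: centre of its underside; z up.
- cap_green_top (a point): Centre of the flat top of the green round cap, soft rubber 36 mm across, 12 mm thick, on a white stem standing 12 mm out of the collar; it moves with the cap. Cap up: 24 mm above the collar, 88 mm above the bench. Cap in: 12 mm above the collar, no white showing. The rubber yields up to 8 mm under the finger, 1 mm per 1.5 N, and springs back.
- cap_green (a joint): How far the stem of the green cap is pushed into its collar, in m: 0 up, 0.012 fully in on a hard stop. It starts at 0 to 0.002. A stiff push fit with no spring: it slides at about 3 N (by then the rubber has yielded 2 mm) and stays where it is left.
- core_near: Loose piece of grey drill core in the tray's near (robot-side) row, 48 mm across, 190 mm long along its own y, about 0.9 kg, its top 54 mm above the bench. Origin: middle of its axis. It can roll a few mm in its row. A bystander.
- core_far: Loose piece of grey drill core in the tray's far row, 48 mm across, 190 mm long along its own y, about 0.9 kg, its top 54 mm above the bench. Origin: middle of its axis. It can roll a few mm in its row. A bystander.
- hammer: Hammer lying on the bench to the robot's right of the tray, about 0.3 m long, handle along its own -x, head at +x. A bystander.
Mind the look-alikes: they are no part of the job. What is shaped like the tag_yellow but turquoise is not meant.

How it is judged:
On the way, in this order (a step that is already met when the one before it is completed fails the run):
1. the red cap is pressed down (value of joint cap_red above 0.008 m), for 0.1 s.
2. the yellow cap is pressed down (value of joint cap_yellow above 0.008 m), for 0.1 s.
3. the blue cap is pressed down (value of joint cap_blue above 0.008 m), for 0.1 s.
At the end, for the whole second after the job is handed in: The stems of the red, yellow and blue caps are each pushed in by more than 8 of their 12 mm, that of the green cap by less than 4 mm, the four marker blocks stand upright (within 0.12 rad), and they, the core pieces and the hammer are at rest within 20 mm of where they started (value of joint each of cap_red, cap_yellow, cap_blue above 0.008 m and value of joint cap_green below 0.004 m and distance of each of tag_red, tag_yellow, tag_blue, tag_green, core_near, core_far, hammer from where it was at the start of the episode below 0.02 m and angle between each of tag_red, tag_yellow, tag_blue, tag_green's own z axis and vertical below 0.12 rad and linear speed of each of tag_red, tag_yellow, tag_blue, tag_green, core_near, core_far, hammer below 0.02 m/s); the robot touches nothing.
It fails at once if a cap is pressed (over 4 mm) before the one ahead of it in the order red, yellow, blue is down (over 8 mm) ((value of joint cap_yellow above 0.004 m and value of joint cap_red below 0.008 m) or (value of joint cap_blue above 0.004 m and value of joint cap_yellow below 0.008 m)).
It fails at once if the green cap is pressed (over 4 mm) (value of joint cap_green above 0.004 m).
It fails at once if a marker block is pressed with more than 25 N (contact force between any of the arm, the fingers and tag_red above 25 N or contact force between any of the arm, the fingers and tag_yellow above 25 N or contact force between any of the arm, the fingers and tag_blue above 25 N or contact force between any of the arm, the fingers and tag_green above 25 N).
It fails at once if a marker block is lifted more than 10 mm off the tray floor, shifted more than 20 mm or tipped more than 0.3 rad (height (world z) of any of tag_red, tag_yellow, tag_blue, tag_green above 0.016 m or distance of any of tag_red, tag_yellow, tag_blue, tag_green from where it was at the start of the episode above 0.02 m or angle between any of tag_red, tag_yellow, tag_blue, tag_green's own z axis and vertical above 0.3 rad).
It fails at once if a core piece or the hammer is shifted more than 20 mm (distance of any of core_near, core_far, hammer from where it was at the start of the episode above 0.02 m).
It also fails if it takes over 48 s, if anything falls off the work surface, if the arm or the gripper's body presses on something with over 40 N, if the wrist force passes 120 N, or if a joint passes its speed limit or range.

## Working session

There is one attempt and no reset: what is moved stays moved. The work goes in short steps, each a Python script; the robot and the scene stay as the last script left them, time stands still between calls to the robot, and variables do not carry over. Pictures are saved under pics/ and viewed, at most 10 in all, crops included, and the job is handed in when it is done.

```bash
ls; mkdir -p pics; python3 - <<'E'
from cell import manip,cams
import cv2,numpy as np
ims=[]
for n in("scene","side"):
    c=cams.capture(n); np.save(f"{n}.npy",c,allow_pickle=True); ims.append(c["image"]); print(n,c["position"],c["orientation"])
s=manip.state(); print(s["clock"],s["tool_pos"],s["tcp_rot"],s["contact_force"],s["gripper_width"])
cv2.imwrite("pics/a.png",cv2.resize(ims[0],(768,576)));cv2.imwrite("pics/b.png",cv2.resize(ims[1],(768,576)))
E
```

```text
pics
scene [ 1.16630661 -0.78806353  0.74193742] [-2.07618764 -0.7202562   0.38496159]
side [ 0.45123402 -0.95164722  0.72679211] [-2.19042569  0.08760988 -0.07254849]
0.1 [0.16014056 0.65507839 0.23751608] [-0.37574222 -3.11873254  0.00312254] [-0.77051817 -0.50309958 -0.16898051] 0.0882107335418921
```

View pics/a.png

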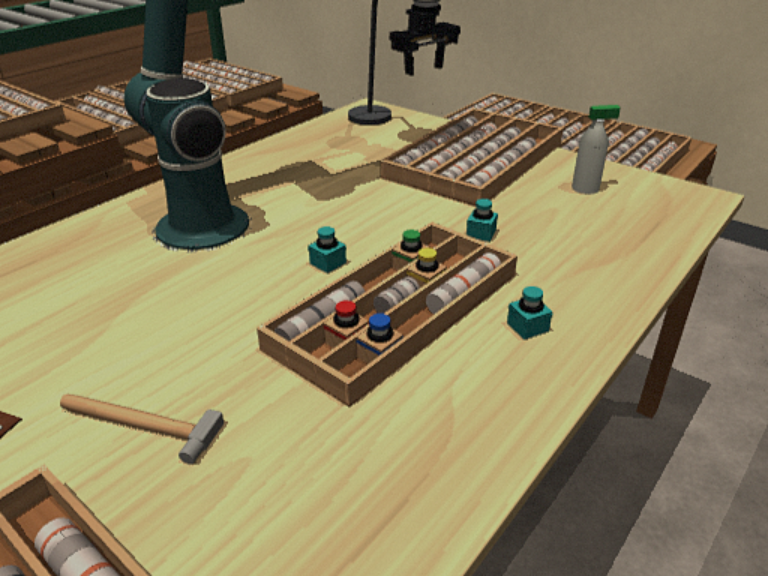

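View pics/b.png

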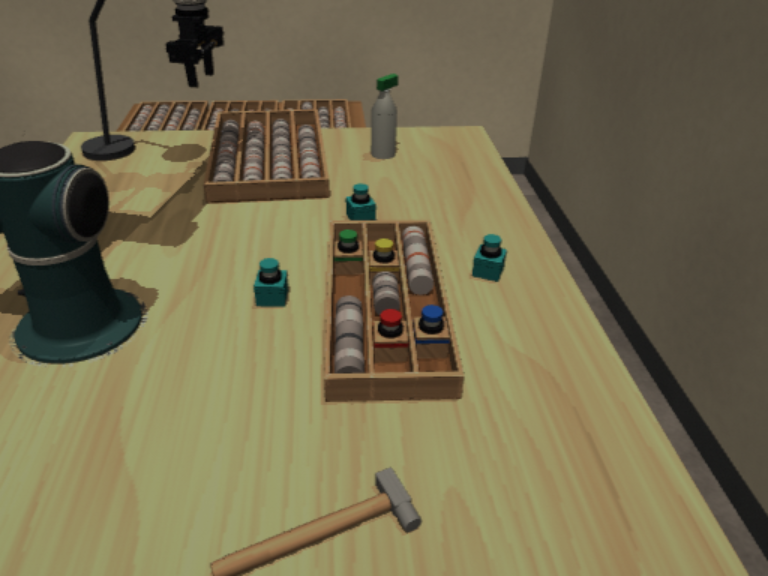

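Two-by-two layout seen in side view (768x576): red (390,318) in the middle row, blue (432,314) in the far row, yellow (384,245) middle row, green (348,237) near row. The turquoise look-alikes all stand outside the tray. Next I measure the cap tops in both views.

```bash
cat > h.py <<'E'
import cv2,numpy as np
from scipy.spatial.transform import Rotation as R
HUE={"red":[(0,6),(174,180)],"yellow":[(22,34)],"blue":[(105,125)],"green":[(50,78)]}
def find(img,Z,K,T,col,box=((.35,.95),(-.35,.35))):
    """cap top: coloured pixels with height 0.066..0.1 by depth; returns list of (area, ray-cast centre of top rim pts, ztop)"""
    hsv=cv2.cvtColor(img,cv2.COLOR_BGR2HSV)
    m=np.zeros(Z.shape,bool)
    for a,b in HUE[col]: m|=(hsv[...,0]>=a)&(hsv[...,0]<=b)
    m&=(hsv[...,1]>110)&(hsv[...,2]>50)&(Z>0)
    v,u=np.indices(Z.shape)
    P=np.stack([(u-K[0,2])/K[0,0]*Z,(v-K[1,2])/K[1,1]*Z,Z],-1)@T[:3,:3].T+T[:3,3]
    m&=(P[...,2]>.062)&(P[...,2]<.1)&(P[...,0]>box[0][0])&(P[...,0]<box[0][1])&(P[...,1]>box[1][0])&(P[...,1]<box[1][1])
    n,L,st,_=cv2.connectedComponentsWithStats(m.astype(np.uint8))
    out=[]
    for i in range(1,n):
        if st[i,4]<12: continue
        p=P[L==i]; zt=np.percentile(p[:,2],90); t=p[p[:,2]>zt-.004]
        out.append((int(st[i,4]),t[:,:2].mean(0).round(4),round(float(zt),4),np.ptp(t[:,:2],axis=0).round(3)))
    return out
def camT(c,tool=None):
    T=np.eye(4)
    if tool is None: T[:3,:3]=R.from_rotvec(c["orientation"]).as_matrix();T[:3,3]=c["position"];return T
    T[:3,:3]=R.from_rotvec(tool["tcp_rot"]).as_matrix();T[:3,3]=tool["tool_pos"];return T@c["T_tool_cam"]
E
python3 - <<'E'
from h import *
for n in("scene","side"):
    c=np.load(n+".npy",allow_pickle=True).item()
    for k in HUE: print(n,k,find(c["image"],c["z_map"],c["intrinsics"],camT(c),k))
E
```

```text
scene red [(120, array([ 0.5561, -0.1238]), 0.0856, array([0.034, 0.035]))]
scene yellow [(64, array([0.5645, 0.1061]), 0.0875, array([0.031, 0.035]))]
scene blue [(122, array([ 0.6256, -0.1182]), 0.0872, array([0.033, 0.035]))]
scene green [(58, array([0.4971, 0.147 ]), 0.0867, array([0.032, 0.034]))]
side red [(133, array([ 0.5542, -0.1249]), 0.0883, array([0.033, 0.036]))]
side yellow [(79, array([0.5638, 0.1041]), 0.0899, array([0.033, 0.035]))]
side blue [(123, array([ 0.6243, -0.1198]), 0.09, array([0.032, 0.037]))]
side green [(64, array([0.4957, 0.1464]), 0.0894, array([0.03 , 0.032]))]
```

Both views agree within 2 mm, the heights are about 88 mm, and the row spacing is 70 mm as given. Now I shut the fingers, hover over the tray and check with the wrist camera.

```bash
python3 - <<'E'
from h import *
from cell import manip,cams
manip.set_gripper(0.0,10)
manip.move_pose([.57,-.08,.27],[0,-np.pi,0])
manip.dwell(.2)
s=manip.state();c=cams.capture("wrist");cv2.imwrite("pics/w.png",c["image"])
for k in HUE: print(k,find(c["image"],c["z_map"],c["intrinsics"],camT(c,s),k))
manip.move_pose([.5555,-.1243,.13],[0,-np.pi,0]); manip.dwell(.2)
s=manip.state();c=cams.capture("wrist");cv2.imwrite("pics/w2.png",c["image"])
for k in HUE: print(k,find(c["image"],c["z_map"],c["intrinsics"],camT(c,s),k))
print(s["clock"],s["tool_pos"],s["tcp_rot"],s["contact_force"],s["gripper_width"]); print(c["T_tool_cam"].round(3))
E
```

```text
red [(941, array([ 0.5526, -0.1208]), 0.0879, array([0.034, 0.034]))]
yellow [(1050, array([0.563 , 0.1068]), 0.0892, array([0.035, 0.035]))]
blue [(835, array([ 0.6225, -0.1157]), 0.089, array([0.034, 0.034]))]
green [(1218, array([0.4951, 0.1474]), 0.0885, array([0.033, 0.037]))]
red [(2439, array([ 0.5523, -0.1213]), 0.0878, array([0.034, 0.035]))]
yellow []
blue [(31, array([ 0.6112, -0.1246]), 0.0885, array([0.006, 0.001]))]
green []
5.45 [ 0.55779979 -0.12435964  0.13286428] [-1.05420983e-03  3.13662357e+00 -1.88698645e-03] [-0.96392539 -0.43571275  0.29403711] 0.0004718731067923763
[[-0.001 -0.959 -0.285  0.073]
 [ 1.    -0.001  0.    -0.   ]
 [-0.    -0.285  0.959 -0.147]
 [ 0.     0.     0.     1.   ]]
```

View pics/w2.png

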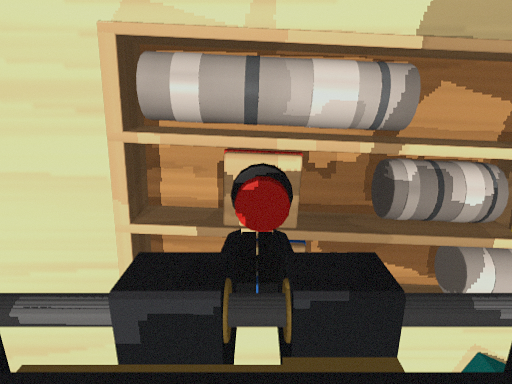

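The wrist view shows the red cap at (262,203), just ahead of the fingertips, with its stem up. The arm settles 2–3 mm off its targets, so I correct by the measured pose and press red in small steps, watching the force.

```bash
cat > p.py <<'E'
from h import *
from cell import manip,cams
ROT=[0,-np.pi,0]
def goto(xyz):
    """linear, with one correction for the steady offset; returns the command"""
    xyz=np.array(xyz); manip.move_linear(xyz,rate=.15); manip.dwell(.15)
    cmd=xyz+(xyz-np.array(manip.state()["tool_pos"])); manip.move_linear(cmd,rate=.03); return cmd
def press(xy):
    cmd=goto([*xy,.100]); manip.dwell(.2)
    f0=manip.state()["contact_force"]; log=[]
    for i in range(40):
        cmd[2]-=.001 if i>6 else .0015; manip.move_linear(cmd,rate=.012); manip.dwell(.05)
        s=manip.state(); f=np.array(s["contact_force"])-f0; log.append((round(s["tool_pos"][2]*1e3,1),f.round(1).tolist()))
        if abs(f[2])>7 or np.hypot(*f[:2])>5 or s["tool_pos"][2]<.0695: break
    print(*log[-16:],sep="\n"); print("tip",s["tool_pos"])
    cmd[2]=.125; manip.move_linear(cmd,rate=.1); print(manip.state()["clock"])
E
python3 - <<'E'
from p import *
press([.553,-.1220])
manip.dwell(.1)
s=manip.state();c=cams.capture("wrist");cv2.imwrite("pics/r.png",c["image"])
print(find(c["image"],c["z_map"],c["intrinsics"],camT(c,s),"red"))
E
```

```text
(np.float64(85.6), [-0.6, -0.1, 1.8])
(np.float64(84.5), [-0.3, -0.4, 2.3])
(np.float64(83.5), [0.8, -0.6, 2.7])
(np.float64(82.4), [-0.1, -0.2, 2.7])
(np.float64(81.4), [0.6, -0.6, 2.8])
(np.float64(80.4), [1.3, 0.4, 3.5])
(np.float64(79.4), [1.9, -0.8, 2.8])
(np.float64(78.4), [2.4, -0.7, 2.8])
(np.float64(77.3), [0.9, -0.4, 3.9])
(np.float64(76.3), [1.2, -1.0, 2.2])
(np.float64(75.3), [1.7, -0.2, 2.2])
(np.float64(74.4), [1.4, -0.6, 1.9])
(np.float64(73.5), [-0.2, -0.2, 4.3])
(np.float64(72.6), [-0.7, 0.3, 4.8])
(np.float64(71.8), [-1.7, 0.2, 6.3])
(np.float64(71.0), [-1.5, 0.6, 8.0])
tip [ 0.5521315  -0.12182859  0.07095396]
14.825
[(2109, array([ 0.5504, -0.1213]), 0.0773, array([0.028, 0.035]))]
```

View pics/r.png

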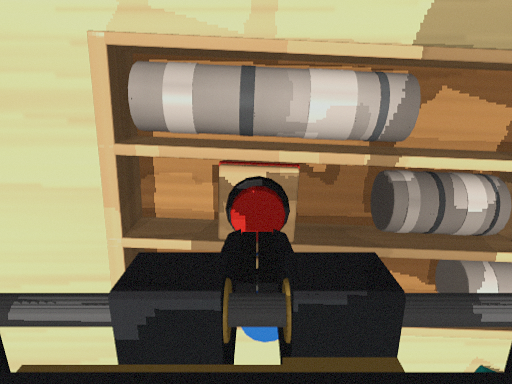

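Red is fully down: the cap at (258,208) sits on its collar, top measured at 77 mm (nominal 76), and the force rise shows the hard stop. Yellow next, with a check before blue.

```bash
sed -i 's/,.100\]/,.095]/' p.py; python3 - <<'E'
from p import *
press([.5633,.106])
manip.dwell(.1)
s=manip.state();c=cams.capture("wrist")
y=find(c["image"],c["z_map"],c["intrinsics"],camT(c,s),"yellow"); print(y)
if y and y[0][2]<.0785:
    press([.623,-.1165]); manip.dwell(.1)
    s=manip.state();c=cams.capture("wrist")
    print(find(c["image"],c["z_map"],c["intrinsics"],camT(c,s),"blue"))
manip.move_pose([.57,-.05,.27],ROT)
s=manip.state();c=cams.capture("wrist")
for k in HUE: print(k,find(c["image"],c["z_map"],c["intrinsics"],camT(c,s),k))
cv2.imwrite("pics/f.png",c["image"]); print(s["clock"])
c=cams.capture("side");cv2.imwrite("pics/fs.png",cv2.resize(c["image"][130:290,190:330],(700,600),interpolation=2))
E
```

```text
(np.float64(84.5), [-0.9, 0.9, 2.6])
(np.float64(83.5), [0.6, 0.9, 1.3])
(np.float64(82.4), [1.4, 0.3, 1.3])
(np.float64(81.4), [0.3, 0.9, 2.4])
(np.float64(80.4), [2.1, 1.4, 1.2])
(np.float64(79.4), [1.8, 1.6, 1.3])
(np.float64(78.3), [1.2, 1.9, 1.6])
(np.float64(77.3), [1.3, 0.1, 1.6])
(np.float64(76.3), [2.4, 1.5, 1.1])
(np.float64(75.4), [0.7, 0.6, 2.4])
(np.float64(74.4), [0.8, 0.4, 2.4])
(np.float64(73.5), [0.9, 0.8, 3.5])
(np.float64(72.6), [0.1, 0.6, 4.2])
(np.float64(71.8), [0.0, 0.6, 6.1])
(np.float64(71.0), [0.0, 0.6, 6.6])
(np.float64(70.2), [-0.9, 1.3, 8.4])
tip [0.5633081  0.10665942 0.07019778]
24.7417
[(2186, array([0.5607, 0.1079]), 0.0773, array([0.029, 0.035]))]
(np.float64(87.5), [2.3, -0.6, 0.8])
(np.float64(86.2), [0.9, -1.5, 1.6])
(np.float64(84.5), [0.1, -1.9, 3.4])
(np.float64(83.4), [1.7, -0.8, 2.5])
(np.float64(82.4), [1.6, -1.2, 3.0])
(np.float64(81.4), [1.5, -0.9, 3.5])
(np.float64(80.4), [2.5, -1.3, 2.7])
(np.float64(79.3), [1.9, -1.2, 2.5])
(np.float64(78.4), [2.8, -2.1, 3.3])
(np.float64(77.3), [1.8, -1.4, 2.5])
(np.float64(76.3), [2.6, -1.8, 2.2])
(np.float64(75.3), [2.7, -1.3, 2.5])
(np.float64(74.3), [1.1, -1.3, 3.0])
(np.float64(73.5), [1.0, -1.2, 4.3])
(np.float64(72.6), [0.2, -1.9, 5.5])
(np.float64(71.8), [-0.0, -0.8, 8.1])
tip [ 0.62300492 -0.11718273  0.07181153]
34.05
[(2134, array([ 0.6209, -0.116 ]), 0.0773, array([0.029, 0.036]))]
red [(927, array([ 0.553 , -0.1208]), 0.0774, array([0.034, 0.035]))]
yellow [(979, array([0.563, 0.107]), 0.0775, array([0.035, 0.035]))]
blue [(798, array([ 0.6226, -0.1154]), 0.0774, array([0.033, 0.035]))]
green [(1217, array([0.495 , 0.1475]), 0.0885, array([0.034, 0.036]))]
34.9083
```

View pics/f.png

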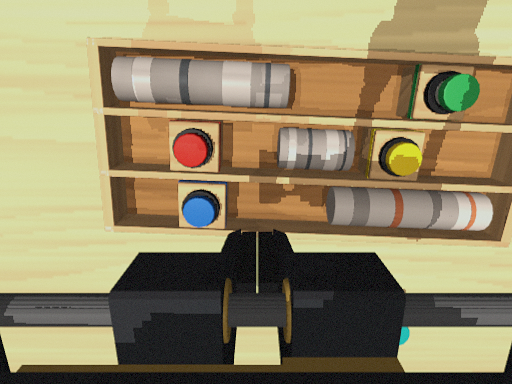

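View pics/fs.png

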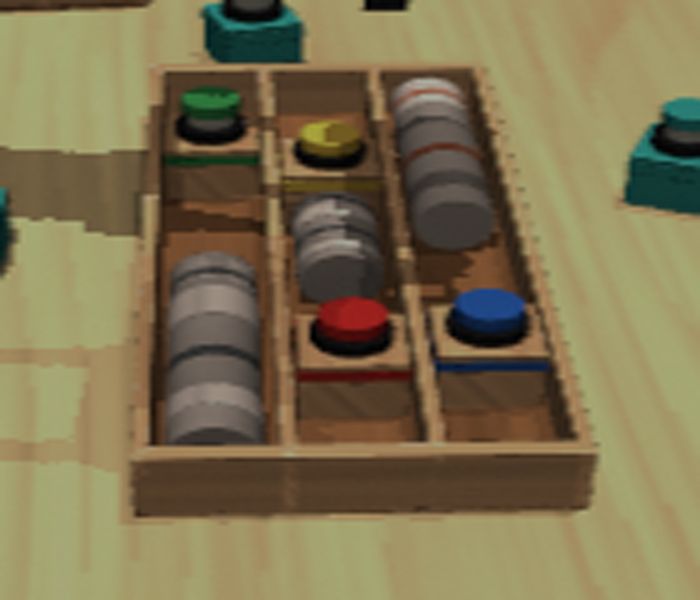

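The wrist view shows red (190,150), yellow (401,158) and blue (201,208) seated on their collars, with green (460,92) still up. The side view shows no white under the three pressed caps, and none of the four caps has moved by as much as 1 mm.

```bash
python3 -c "
from cell import order
print(order.close_job())"
```

```text
the job is handed in; nothing more can be done
None
```

I pressed the red, yellow and blue caps fully down in that order, left the green cap up, and handed the job in with the hand clear at about 35 s; the judge returned no verdict.

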